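# Click the dish rack's keeper home in front of the small bowl

### The arm

A 7-joint arm with a two-finger parallel gripper is mounted at the origin on the work surface. World frame = base frame: x ahead of the robot, y to its left, z up, the work surface at z = 0. Lengths are in m, angles in rad, forces in N, time in s.
With the tool pointing down it reaches from about 0.375 to 0.925 m from the base axis. Payload 3.1 kg.
Tool frame: the origin (TCP) lies between the finger pads; the fingertips stand 19 mm ahead of it and the grasp point (between the pads) is the TCP; z points along the fingers, y is the direction in which the jaws open and shut (so a half turn about z gives the same grasp; the last joint's range is limited). The gripper opens to 85 mm and grips with 20 to 120 N. Pads are 22 mm wide; open, the fingers measure 114 mm over their backs; the gripper's body (76 mm by 85 mm) begins 54 mm behind the grasp point. The pads swing forward as they close: fully open they stand 13 mm farther back than shut.
Start: joints at [1.208, 0.383, 0.044, 1.598, -0.018, 1.161, -0.05], TCP at [0.17, -0.627, 0.25] pointing down, gripper open.
Joint ranges: [-2.61, 2.61], [-0.41, 2.15], [-1.48, 1.57], [0, 2.5], [-1.57, 4.71], [0.05, 1.97], [-2.85, 2.85]. Speed limits (rad/s): [2.79, 2.79, 3.14, 3.14, 3.14, 3.14, 3.14].

### API

Orientations are given as a unit quaternion [x, y, z, w].
In Python, from bench import move_ptp, movel, move_j, move_gripper, pause, inverse_kinematics, read_camera, camera_params, MotionError, sign_off, look_for, tip_of, read_time_s, read_qpos, read_joint_vel, read_effort, read_eef_pos, read_tcp_rot, read_ft_force, read_ft_torque, read_finger_gap gives the robot as it stands. Calls block until the motion is done:
- move_ptp(position, orientation): joint-space move of the TCP to a pose.
- movel(position, orientation=None, speed=0.15): straight line of the TCP; orientation=None keeps the orientation; speed is the mean speed in m/s.
- move_j(angles): joint-space move.
- move_gripper(opening, effort=None): finger opening in m; effort is the grip in N (None keeps the last); returns when the fingers have stopped.
- pause(seconds).
- inverse_kinematics(position, orientation): joint angles nearest the present ones, or None.
- read_camera(name): name is "scene" or "top"; returns the picture (384x512x3 uint8, red, green, blue); there is no depth.
- camera_params(name): a dict with "K" (3x3 intrinsics, pixels), "camera_from_world" (4x4, takes a point from world to camera coordinates). Camera axes: x right, y down, z forward; pixel columns grow to the right and rows downward; lengths in m; the calibration is good to about 2 mm. A picture is of the moment at which its call begins. camera_params takes no time and is no camera call.
A pose or a line that the arm cannot do raises MotionError and nothing moves.
- sign_off(): hands the job in, once; it reports no verdict.
Trained networks look in the newest picture that a camera, given by its name, has taken for a name from the list of things; names that differ only in an ending like _2 or _b are one class to them, and where a whole thing is asked for, a point or a joint stands for the part that bears it (a point fixed in the world has none). Each returns a list of dicts, best first, with "confidence" (0 to 1); they miss things now and then, are a little off and sometimes report something else, mostly with a low value. They report only what shows in the picture. A call takes as long as a camera call. They do not tell look-alikes from the thing itself.
- look_for(camera, name): "at" ([column, row] in pixels, amid what is visible of it).
- tip_of(camera, name): "at" ([column, row] in pixels: a listed point, or the origin of a listed thing).
Readings, each from a call of its own:
- read_time_s(): time.
- read_qpos(): joint angles.
- read_joint_vel(): joint speeds.
- read_effort(): joint torques, N m.
- read_eef_pos(): TCP position.
- read_tcp_rot(): TCP orientation.
- read_ft_force(): force on the tool from outside, world axes, zero at the start.
- read_ft_torque(): the same for the moment, N m.
- read_finger_gap(): finger opening in m.
Only numpy, scipy, OpenCV 4.12 (cv2) and the standard library are available. Lean on these libraries where they do the work, as an engineer would, in place of code of your own. Each camera call takes 0.05 s, during which the arm holds its last target.

### The job

The rattling window makes the bowls creep forward in the dish rack. With a fingertip, push the sliding keeper along the rack's front rail by the side of its upright tab until it drops into the notch in front of the smaller of the two steel bowls, and leave it clicked in there. Only push the tab, never pinch it, and leave the bowls and everything else on the counter where they are.

Things in the scene. Friction and masses are not known exactly. Their poses are not given: they have to be found in the camera images.
- rack: Fixed steel-wire dish rack, 300 mm wide (y), 220 mm deep (x). Origin: centre of its underside, on the counter; -x is its front, facing the robot. The bowls stand at x = 0, y = +85 and -85 mm, one in each place, between wire hoops 88 mm high. Along the front, at x = -105 mm, runs a level aluminium rail: 22 mm deep, 280 mm long, top 75 mm up, an 85 mm high post at each end.
- notch_left (a point): Centre of the notch in the rail in front of the bowl place on the rack's +y side, at rail-top height (75 mm up); rack frame x = -105, y = +85 mm. V-shaped, 16 mm wide along the rail, 6 mm deep, right across the rail.
- notch_right (a point): The same on the rack's -y side: rack frame x = -105, y = -85 mm. The rail has just these two notches.
- keeper (a joint): The keeper's position along the rail (m) = rack-frame y of its centre, which stays on the rail. Range -0.115 to 0.115, notches at -0.085 and 0.085; it starts between them. Sliding takes about 2 N. Within 6 mm of a notch's centre a spring pin drops and draws the keeper to the centre: the push felt dips and it may run 5 mm ahead of the finger. Pushing on out takes about 7 N.
- keeper_tab (a point): Centre of the top edge of the keeper's upright tab, 131 mm up, rack frame x = -115 mm. The keeper is a dark steel saddle 44 mm long on the rail, top 89 mm up; on it the tab (24 mm along the rail, 16 deep, 42 high; push its side faces), behind that the brass pin head (10 mm wide, top 101 mm up), then a gate plate 36 mm wide at x = -75 to -70 mm, top 105 mm up.
- pin (a joint): How far the keeper's spring pin has dropped, in m: about 0.0007 while the keeper slides on the plain rail, about 0.0055 when it sits at the bottom of a notch.
- bowl_small: Smaller steel bowl, 90 mm across, 44 mm deep, standing loose on edge in the rack with its axis along the rack's y. Origin at its centre, 64 mm above the counter; its top is 109 mm up.
- bowl_large: Larger steel bowl, 124 mm across, 50 mm deep, standing likewise in the other place. Origin at its centre, 86 mm above the counter; its top is 148 mm up and its front is 8 mm clear of the keeper's gate.
- glass_pot: Small glass pot, 64 mm across, 55 mm high, on the counter in front of the rack. Origin under its centre. Leave alone.
- spoon_rest: White ceramic spoon rest, a 92 mm round dish 14 mm high with a short tail 40 mm long, on the counter in front of the rack. Origin under the dish's centre. Leave alone.
- tub: Lime green plastic tub, 130 by 170 mm, 85 mm high, left of the rack. Origin under its centre. Leave alone.
- scoop: Wooden scoop, a 64 mm cup 35 mm high with a flat handle 130 mm long towards its -x, right of the rack. Origin under the cup. Leave alone.
- mug: Blue mug, 80 mm across, 90 mm high, right of the rack, its handle towards its own +y. Origin under its centre. Leave alone.
Things that resemble listed ones, but are neither listed nor needed, are in the scene too. Leave any red or turquoise look-alike of the bowl_small alone.

How it is judged:
At the end, for the whole second after the job is handed in: The keeper rests within 3 mm of the centre of the notch in front of the small bowl, with its spring pin dropped more than 3 mm; both bowls and all other things within 20 mm of where they began (((y of bowl_small in the frame of rack above 0 m and value of joint keeper between 0.082 and 0.088 m) or (y of bowl_small in the frame of rack below 0 m and value of joint keeper between -0.088 and -0.082 m)) and value of joint pin above 0.003 m and velocity of joint keeper between -0.005 and 0.005 m/s and distance of each of bowl_large, bowl_small, glass_pot, spoon_rest, tub, scoop, mug from where it was at the start of the episode below 0.02 m); the robot touches nothing.
It fails at once if the tab is pinched (fingers press on both of its halves at once) (contact force between the fingers and keeper_c0 above 0.5 N and contact force between the fingers and keeper_c1 above 0.5 N).
It fails at once if a bowl is lifted or knocked more than 20 mm out of place (distance of any of bowl_large, bowl_small from where it was at the start of the episode above 0.02 m).
It fails at once if something else on the counter is lifted, carried or knocked more than 20 mm away (distance of any of glass_pot, spoon_rest, tub, scoop, mug from where it was at the start of the episode above 0.02 m).
It also fails if it takes over 40 s, if anything falls off the work surface, if the arm or the gripper's body presses on something with over 40 N, if the wrist force passes 120 N, or if a joint passes its speed limit or range.

## Working session

There is one attempt and no reset: what is moved stays moved. The work goes in short steps, each a Python script; the robot and the scene stay as the last script left them, time stands still between calls to the robot, and variables do not carry over. Pictures are saved under pics/ and viewed, and the job is handed in when it is done.

```bash
mkdir -p pics; ls; python3 - <<'E'
from bench import *
import cv2, numpy as np
for c in ("scene","top"):
    im=read_camera(c); cv2.imwrite(f"pics/{c}0.png",im[:,:,::-1])
    p=camera_params(c); print(c,np.round(p["K"],1).tolist(),np.round(p["camera_from_world"],4).tolist())
    for n in ("rack","keeper_tab","notch_left","notch_right","bowl_small","bowl_large"):
        print(n,[(np.round(d["at"],1).tolist(),round(d["confidence"],2)) for d in tip_of(c,n)[:4]])
print(read_time_s(),read_tcp_rot(),read_eef_pos())
E
```

```text
pics
scene [[428.0, 0.0, 259.1], [0.0, 428.0, 194.0], [0.0, 0.0, 1.0]] [[-0.0511, 0.9986, -0.0126, 0.0313], [0.5216, 0.0159, -0.8531, -0.1913], [-0.8517, -0.0501, -0.5217, 1.7681], [0.0, 0.0, 0.0, 1.0]]
rack [([239.9, 242.0], 0.8)]
keeper_tab [([228.4, 184.3], 0.65)]
notch_left [([267.3, 199.3], 0.78)]
notch_right [([212.1, 198.5], 0.75), ([270.8, 198.2], 0.68)]
bowl_small [([302.4, 194.4], 0.95), ([353.2, 260.3], 0.84), ([270.6, 227.5], 0.57), ([151.1, 202.2], 0.26)]
bowl_large [([209.7, 221.1], 0.91)]
top [[373.0, 0.0, 256.0], [0.0, 373.0, 190.4], [0.0, 0.0, 1.0]] [[0.019, -0.9998, -0.011, 0.0226], [-0.9949, -0.0178, -0.099, 0.5774], [0.0988, 0.0128, -0.995, 1.0266], [0.0, 0.0, 0.0, 1.0]]
rack [([286.6, 168.2], 0.93)]
keeper_tab [([304.2, 205.0], 0.77)]
notch_left [([259.2, 205.7], 0.92)]
notch_right [([318.6, 201.6], 0.95)]
bowl_small [([204.8, 174.3], 0.94), ([220.5, 243.5], 0.77), ([260.8, 167.6], 0.74), ([182.2, 127.1], 0.62)]
bowl_large [([320.3, 164.2], 0.83), ([319.4, 202.1], 0.62)]
0.7 [9.91243583e-01 1.32046043e-01 4.09102309e-05 1.79956929e-05] [ 0.17016933 -0.62735519  0.25031372]
```

View pics/scene0.png

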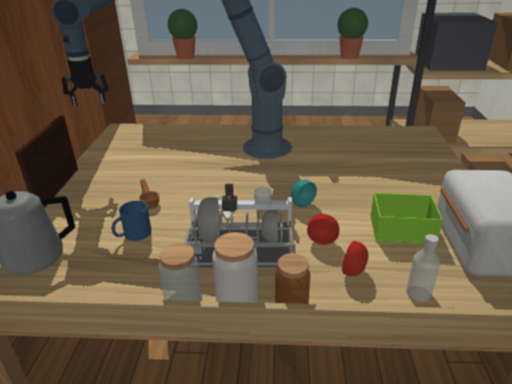

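View pics/top0.png

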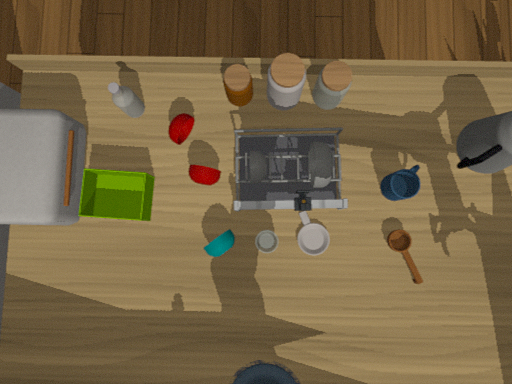

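```bash
python3 - <<'E'
import cv2
a=cv2.imread("pics/top0.png")[120:270,180:360]; cv2.imwrite("pics/topc.png",cv2.resize(a,None,fx=4,fy=4,interpolation=cv2.INTER_CUBIC))
a=cv2.imread("pics/scene0.png")[150:290,160:340]; cv2.imwrite("pics/scenec.png",cv2.resize(a,None,fx=4,fy=4,interpolation=cv2.INTER_CUBIC))
E
```

```text
(no output)
```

View pics/topc.png

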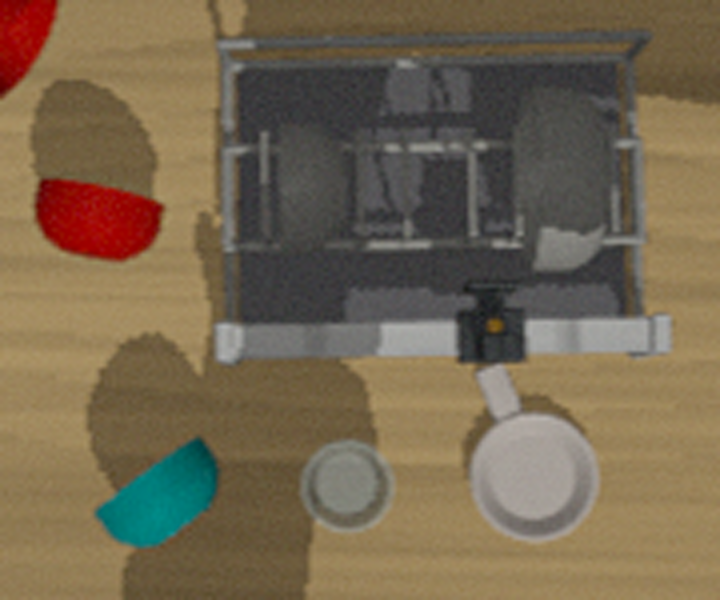

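View pics/scenec.png

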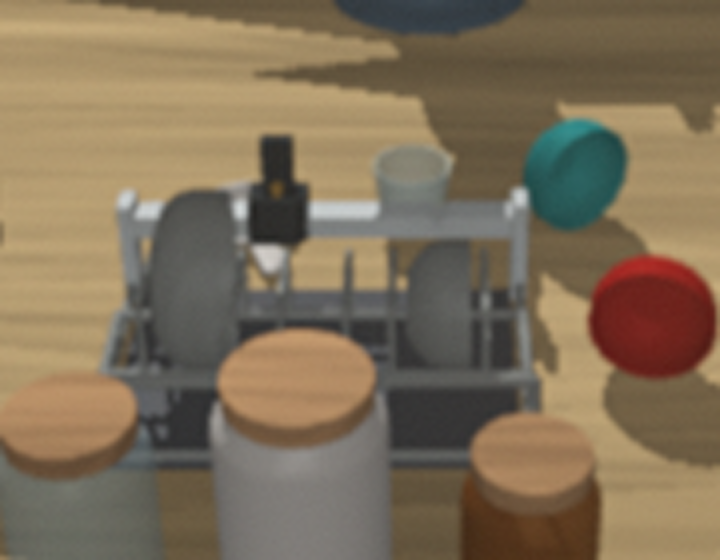

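The small steel bowl is in the rack's +y place, at top-view pixel (258,165). The larger steel bowl is at (321,162). The red look-alikes at (205,175) and (181,128) and the turquoise one at (220,243) are coloured and lie outside the rack. The crop confirms this, so the keeper, now at about (303,202), goes to notch_left, in the +y direction. Next I'll measure the positions.

```bash
cat > h.py <<'E'
from bench import *
import cv2, numpy as np
def ray(c,uv,z):
    p=camera_params(c);K=np.array(p["K"]);T=np.array(p["camera_from_world"]);R=T[:3,:3];t=T[:3,3]
    d=R.T@np.linalg.solve(K,[uv[0],uv[1],1.]);o=-R.T@t
    return o+d*(z-o[2])/d[2]
def proj(c,P):
    p=camera_params(c);T=np.array(p["camera_from_world"]);q=np.array(p["K"])@(T[:3,:3]@P+T[:3,3]);return q[:2]/q[2]
E
python3 - <<'E'
from h import *
im=read_camera("top");read_camera("scene")
def best(c,n): return [(d["at"],d["confidence"]) for d in tip_of(c,n)[:2]]
for c in("top","scene"):
  for n,z in (("rack",0),("notch_left",.075),("notch_right",.075),("keeper_tab",.131)):
    for a,b in best(c,n): print(c,n,np.round(a,1),round(b,2),np.round(ray(c,a,z),4))
print("posts",ray("top",(237.5,205),.085),ray("top",(345,203.2),.085))
# rail+keeper crop
c=im[185:220,225:355]; cv2.imwrite("pics/rail.png",cv2.resize(c,None,fx=6,fy=6,interpolation=cv2.INTER_CUBIC)[:,:,::-1])
E
```

```text
top rack [285.4 168.9] 0.73 [ 0.6444 -0.0511  0.    ]
top rack [125.2 196.2] 0.37 [0.5559 0.4143 0.    ]
top notch_left [257.1 205. ] 0.95 [0.5328 0.0289 0.075 ]
top notch_right [318.4 204.4] 0.72 [ 0.5375 -0.136   0.075 ]
top notch_right [319.7 163.4] 0.56 [ 0.6492 -0.1392  0.075 ]
top keeper_tab [305.5 205.4] 0.76 [ 0.5307 -0.0946  0.131 ]
scene rack [236.5 244.1] 0.7 [ 0.6432 -0.0632  0.    ]
scene notch_left [267.4 198.4] 0.93 [0.5142 0.0209 0.075 ]
scene notch_right [208.8 204.4] 0.74 [ 0.5529 -0.1511  0.075 ]
scene keeper_tab [227.3 184.7] 0.59 [ 0.5317 -0.0956  0.131 ]
posts [0.53125148 0.08109305 0.085     ] [ 0.541303   -0.20506617  0.085     ]
```

View pics/rail.png

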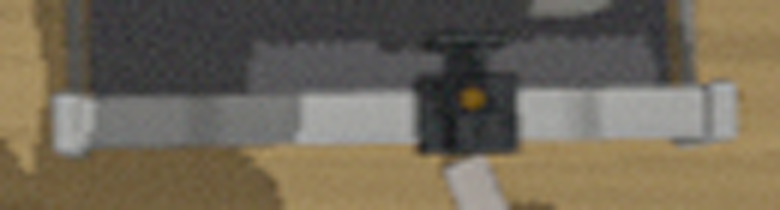

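```bash
cat >> h.py <<'E'
th=0.035
M=np.array([0.5363,-0.062]);ey=np.array([-np.sin(th),np.cos(th)]);ex=np.array([np.cos(th),np.sin(th)])
def P(s,z,off=-0.010): return np.array([*(M+off*ex+s*ey),z])
from scipy.spatial.transform import Rotation as Ro
Q=(Ro.from_euler("z",th)*Ro.from_quat([1,0,0,0])).as_quat()
E
python3 - <<'E'
from h import *
print(ray("top",(258.3,204.7),.075),ray("top",(323.3,203.7),.075),P(.085,.075,0))
print(inverse_kinematics(P(-.082,.127),Q), inverse_kinematics(P(.09,.127),Q))
move_gripper(0.0,20)
move_ptp(P(-.082,.25),Q)
print(read_time_s(),read_eef_pos(),P(-.082,.25),read_ft_force(),read_finger_gap())
for c in("scene","top"):
    im=read_camera(c)
    r=im[120:290,140:340] if c=="scene" else im[110:270,200:380]
    cv2.imwrite(f"pics/ab_{c}.png",cv2.resize(r,None,fx=3.5,fy=3.5,interpolation=cv2.INTER_CUBIC)[:,:,::-1])
E
```

```text
[0.53367952 0.02566146 0.075     ] [ 0.53958051 -0.14910772  0.075     ] [0.53332561 0.02294794 0.075     ]
[ 0.4965628   0.36622898 -0.3557487   1.92940372  0.16340266  0.87366964
 -1.47861752] [ 0.4393889   0.37747801 -0.65738664  1.97539914  0.29556096  0.88389438
 -1.90957156]
4.125 [ 0.52890019 -0.14589026  0.24994091] [ 0.52917554 -0.14429971  0.25      ] [ 1.00495463 -0.58195952 -0.70766891] -0.00019943953046498724
```

View pics/ab_scene.png

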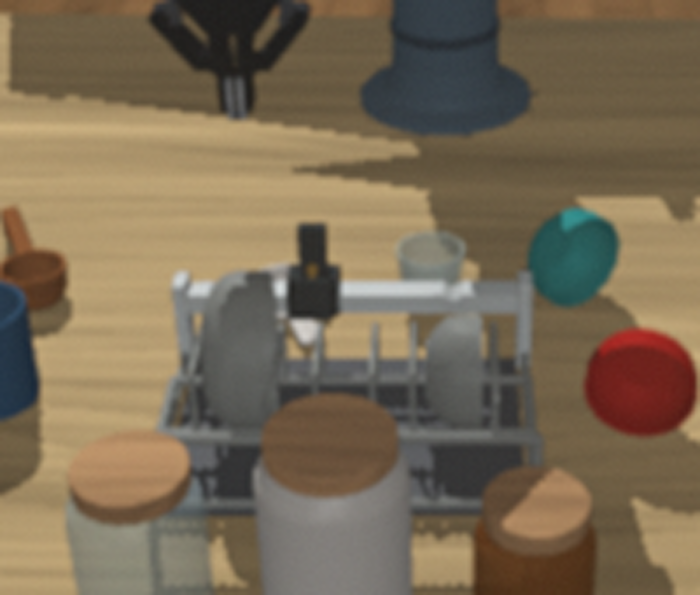

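View pics/ab_top.png

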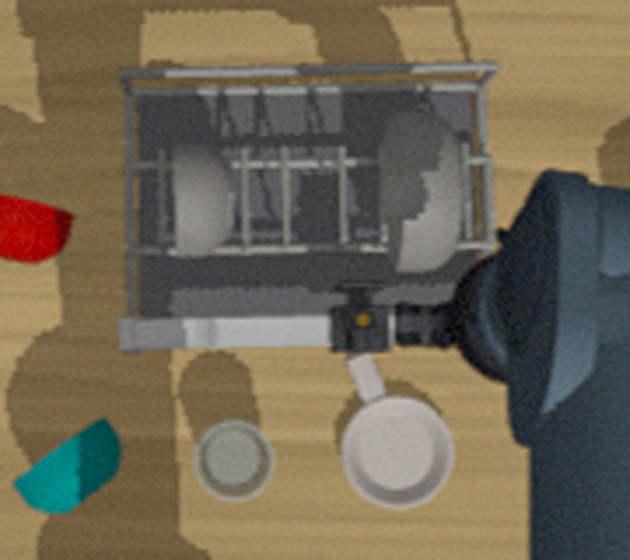

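The scene crop shows the closed fingers at (235,100), the tab at (312,245) and the notch at about (455,290). The fingers are on the tab's -y side. I'll descend there and check again.

```bash
python3 - <<'E'
from h import *
movel(P(-.082,.127),Q,speed=0.1)
f0=read_ft_force()
print(read_time_s(),read_eef_pos(),P(-.082,.127),f0)
for c in("scene","top"):
    im=read_camera(c)
    r=im[120:290,140:340] if c=="scene" else im[110:270,200:380]
    cv2.imwrite(f"pics/dn_{c}.png",cv2.resize(r,None,fx=3.5,fy=3.5,interpolation=cv2.INTER_CUBIC)[:,:,::-1])
E
```

```text
5.6083 [ 0.52989575 -0.14445094  0.12780694] [ 0.52917554 -0.14429971  0.127     ] [ 0.36918279 -0.00722188  0.87944665]
```

View pics/dn_scene.png

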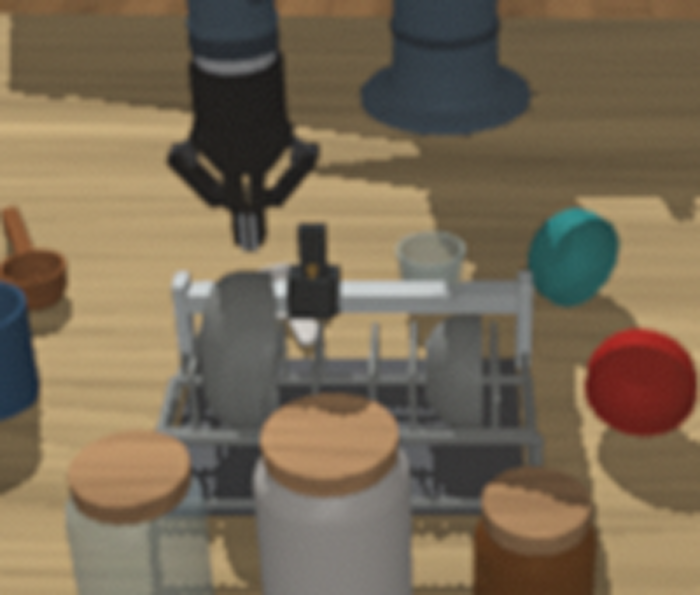

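View pics/dn_top.png

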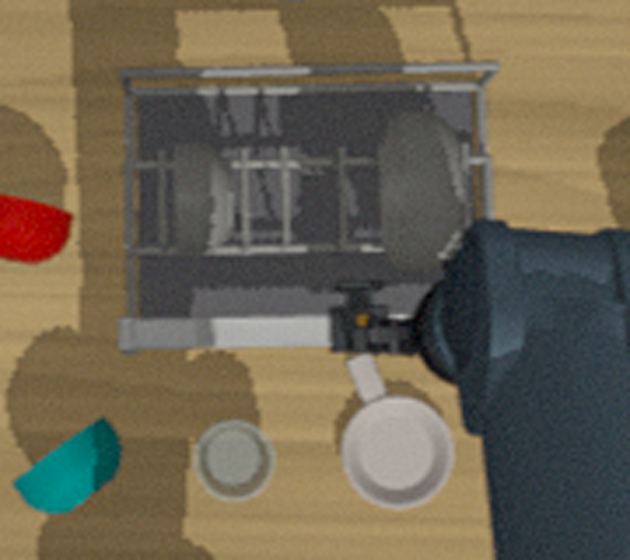

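```bash
python3 - <<'E'
from h import *
e=read_eef_pos(); R=Ro.from_quat(read_tcp_rot()).as_matrix(); tip=e+.019*R[:,2]
cr=lambda p:(proj("scene",p)-[140,120])*3.5
print("tip",cr(tip),R[:,2],"tabtop",cr(P(-.033,.131)),"tabbot",cr(P(-.033,.089)),"notchL",cr(P(.085,.075,0)), "postL",cr(P(.143,.085,0)),cr(P(-.143,.085,0)))
fs=np.array([read_ft_force() for _ in range(20)]);print(fs.mean(0),fs.std(0),read_time_s())
E
```

```text
tip [249.74444218 247.13897247] [ 1.60495824e-03 -4.70688136e-04 -9.99998601e-01] tabtop [306.51016099 223.88768616] tabbot [309.024829   266.51130835] notchL [447.49649968 286.38927959] postL [516.04998256 276.28146841] [179.12566837 276.99720128]
[ 0.07136769 -0.23828392  0.29081583] [1.38777878e-17 0.00000000e+00 0.00000000e+00] 5.7083
```

```bash
python3 - <<'E'
from h import *
def rd(s):
    e=read_eef_pos();f=read_ft_force();print(round(s,3),round(read_time_s(),2),"s=%.4f"%((e[:2]-M)@ey),"off=%.4f"%((e[:2]-M)@ex),np.round(f,2))
for s in [-.06,-.05,-.04,-.02,0,.02,.03]:
    movel(P(s,.127),Q,speed=0.05); rd(s)
for c in("scene","top"):
    im=read_camera(c)
    r=im[120:290,140:340] if c=="scene" else im[110:270,200:380]
    cv2.imwrite(f"pics/p1_{c}.png",cv2.resize(r,None,fx=3.5,fy=3.5,interpolation=cv2.INTER_CUBIC)[:,:,::-1])
rd(s)
E
```

```text
-0.06 6.3 s=-0.0597 off=-0.0100 [ 0.35 -0.18 -0.26]
-0.05 6.65 s=-0.0497 off=-0.0101 [-0.64 -1.09  0.52]
-0.04 7.0 s=-0.0393 off=-0.0101 [ 0.14 -1.38 -0.05]
-0.02 7.55 s=-0.0189 off=-0.0101 [-0.38 -0.72  0.56]
0 8.1 s=0.0011 off=-0.0101 [-1.24 -1.03 -0.55]
0.02 8.65 s=0.0211 off=-0.0100 [-0.81 -0.98 -1.46]
0.03 9.0 s=0.0310 off=-0.0100 [-0.03  0.46 -0.3 ]
0.03 9.1 s=0.0310 off=-0.0098 [ 0.06  1.25 -0.51]
```

View pics/p1_scene.png

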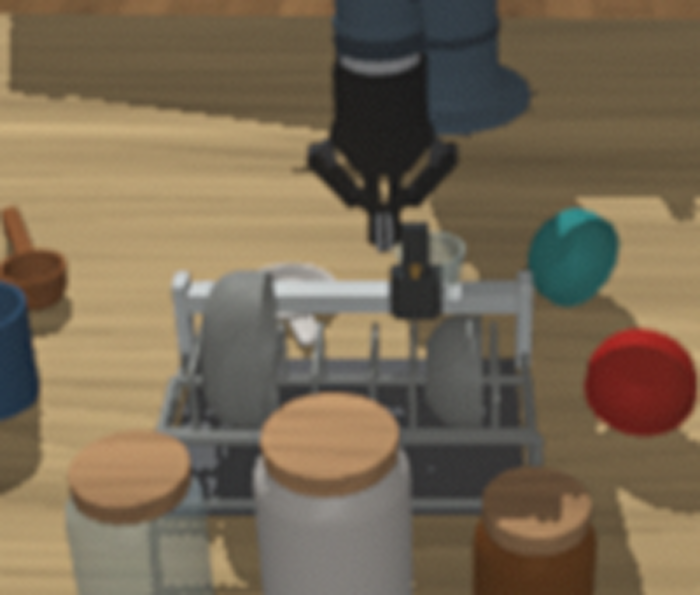

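View pics/p1_top.png

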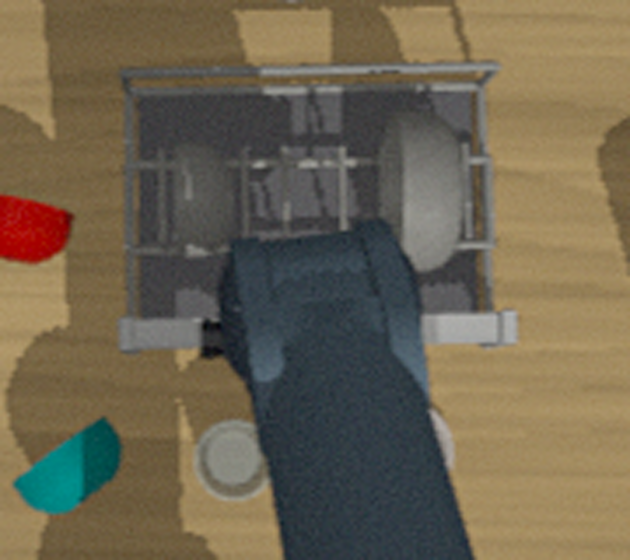

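The scene crop shows the saddle at (416,292) and the notch at about (454,290), so roughly 31 mm remain. I'll continue in fine steps, averaging the force and tracking the tab by template matching.

```bash
cat >> h.py <<'E'
def force(n=10,dt=.015):
    F=[]
    for _ in range(n): pause(dt); F.append(read_ft_force())
    return np.mean(F,0)
def sc(): return (read_eef_pos()[:2]-M)@ey
def kx(im,tpl):
    # sub-pixel column of keeper template, 4x upsampled
    U=cv2.resize(im,None,fx=4,fy=4,interpolation=cv2.INTER_CUBIC)[700:880,880:1240]
    r=cv2.matchTemplate(U,tpl,cv2.TM_CCOEFF_NORMED); _,v,_,p=cv2.minMaxLoc(r)
    return p[0]/4,p[1]/4,v
E
python3 - <<'E'
from h import *
im=read_camera("scene")
U=cv2.resize(im,None,fx=4,fy=4,interpolation=cv2.INTER_CUBIC)
tpl=U[770:846,1000:1072].copy(); np.save("tpl.npy",tpl); cv2.imwrite("pics/tpl.png",cv2.resize(tpl,None,fx=4,fy=4)[:,:,::-1])
k0=kx(im,tpl); print(k0, force(), read_time_s())
for s in [.042,.050,.053,.054,.055]:
    movel(P(s,.127),Q,speed=0.03); f=force(); k=kx(read_camera("scene"),tpl)
    print(s,"t%.2f s%.4f"%(read_time_s(),sc()),np.round(f,2),"fy",np.round(f[:2]@ey,2),np.round(k,2),"dk mm %.1f"%((k[0]-k0[0])/.34))
E
```

```text
(30.0, 17.5, 1.0) [ 0.07425613  0.51583832 -0.12186742] 9.3167
0.042 t10.08 s0.0429 [ 0.74 -0.82  0.07] fy -0.85 [34.   17.5   0.97] dk mm 11.8
0.05 t10.72 s0.0510 [ 0.13 -0.38  0.21] fy -0.38 [36.75 17.5   0.93] dk mm 19.9
0.053 t11.18 s0.0534 [-0.17 -0.53 -0.24] fy -0.53 [37.5  17.5   0.93] dk mm 22.1
0.054 t11.65 s0.0543 [ 0.26  0.05 -0.39] fy 0.04 [38.   17.5   0.92] dk mm 23.5
0.055 t12.12 s0.0550 [-0.18 -0.05 -0.08] fy -0.05 [40.75 17.5   0.92] dk mm 31.6
```

View pics/tpl.png

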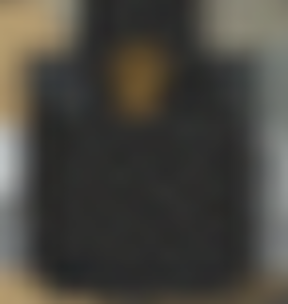

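The keeper jumped about 8 mm on the last 1 mm step. The total is 31.6 mm against 31 expected, and the push force is about 0, so it looks dropped in. I'll back the finger off, raise it and check.

```bash
python3 - <<'E'
from h import *
movel(P(.040,.127),Q,speed=0.08); movel(P(.035,.25),Q,speed=0.15)
move_ptp([0.42,-0.30,0.30],Q)
tpl=np.load("tpl.npy");pause(.2)
for c in("scene","top"):
    im=read_camera(c)
    if c=="scene": print(kx(im,tpl))
    r=im[160:260,170:310] if c=="scene" else im[120:260,190:380]
    cv2.imwrite(f"pics/f_{c}.png",cv2.resize(r,None,fx=5 if c=="scene" else 4,fy=5 if c=="scene" else 4,interpolation=cv2.INTER_CUBIC)[:,:,::-1])
    cv2.imwrite(f"pics/full_{c}.png",im[:,:,::-1])
for n in("keeper_tab","bowl_small","bowl_large"):
    print(n,[(np.round(d["at"],1).tolist(),round(d["confidence"],2)) for d in tip_of("top",n)[:4]])
print(read_time_s(),read_eef_pos())
E
```

```text
(40.25, 16.75, 0.8686803579330444)
keeper_tab [([255.6, 205.4], 0.68)]
bowl_small [([257.2, 167.3], 0.82), ([205.5, 175.5], 0.69), ([183.6, 129.7], 0.66), ([222.2, 243.8], 0.62)]
bowl_large [([321.3, 163.6], 0.97), ([263.5, 237.4], 0.24)]
15.0083 [ 0.42022525 -0.29964612  0.29995169]
```

View pics/f_scene.png

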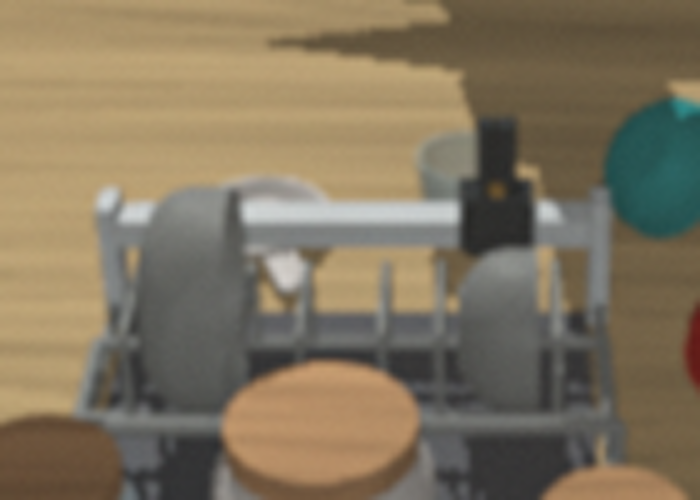

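View pics/f_top.png

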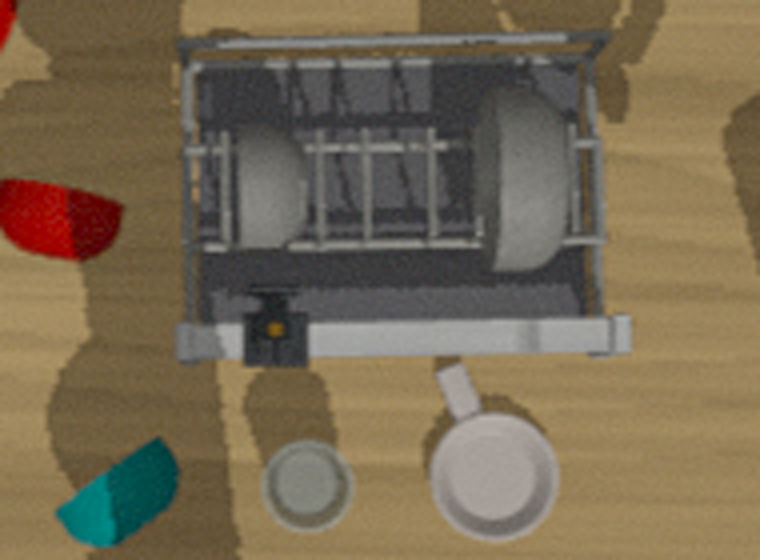

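```bash
python3 - <<'E'
import cv2,numpy as np
a=cv2.imread("pics/scene0.png");b=cv2.imread("pics/full_scene.png")
A=a[178:218,214:244];B=b[178:218,254:284]
cv2.imwrite("pics/pin.png",np.hstack([cv2.resize(x,None,fx=12,fy=12,interpolation=cv2.INTER_NEAREST) for x in(A,B)]))
for x in(a[178:218,222:236],b[178:218,262:276]):
    w=np.clip(x[:,:,2].astype(float)-x[:,:,0]-25,0,None)[12:26]; r=np.arange(14)+190
    print(w.sum(),(w.sum(1)@r)/w.sum(),np.round(w.sum(1)))
E
```

```text
1351.0 192.79274611398964 [220. 219. 228. 234. 197.  75.  60.  73.  43.   2.   0.   0.   0.   0.]
458.0 194.35807860262008 [25. 26. 48. 86. 98. 45.  0. 52. 67. 11.  0.  0.  0.  0.]
```

View pics/pin.png

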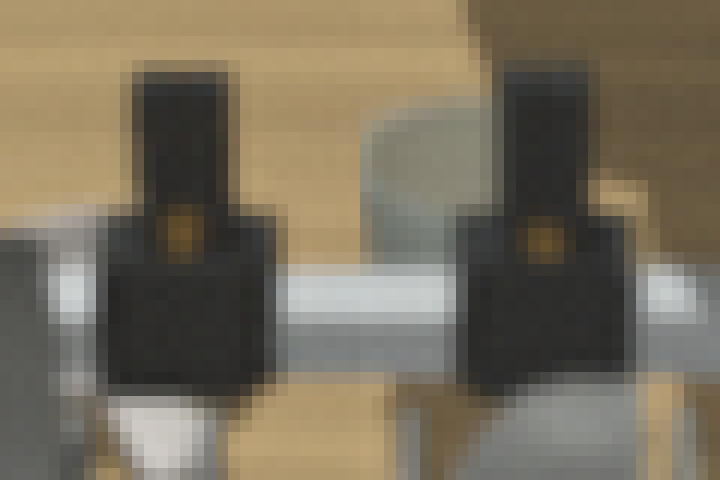

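View pics/full_top.png

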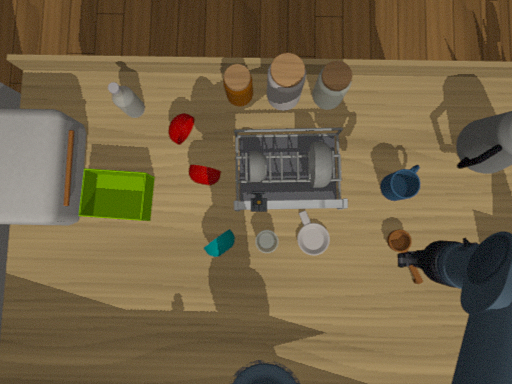

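The brass pin head now sits about 1 px lower than at the start: its top rows are gone and it spans about 3 rows instead of 4. That fits a pin drop of about 5 mm. Nothing else has moved and the arm is clear, so I'll hand it in.

```bash
python3 - <<'E'
from bench import *
pause(.3); print(read_joint_vel().round(3) if hasattr(read_joint_vel(),'round') else read_joint_vel(), read_time_s()); sign_off()
E
```

```text
[ 0.001 -0.001  0.001  0.     0.    -0.    -0.   ] 15.3083
the job is handed in; nothing more can be done
```

I pushed the keeper along the rail by its tab's -y side, with the gripper closed, until it snapped into notch_left. That is the notch in front of the small steel bowl. I then backed the finger off, raised it clear and handed the job in at about 15.3 s of the 40 s allowed; no verdict is reported.

**What points to it being clicked in:**
- **Jump:** on the last 1 mm step the keeper jumped about 8 mm ahead by template matching, more than the 5 mm expected. That measurement is coarse.
- **Position:** the top view puts it at about 0.086 m, and the scene view is about 1.6 mm short of the notch centre. Both are within the 3 mm limit, given that the two cameras disagreed by about 4 mm on where the rack is.
- **Pin:** the brass pin head shows about 1 px lower than at the start, which fits a drop of about 5 mm. At that resolution it is only weak evidence.

**What was less clear:** the force signal was noisy, about ±1 N. It gave no clean 2 N reading while sliding and no clear dip, so I relied on the pictures.

In the final top view the bowls and the other things sit where they began. The arm was clear of everything and at rest when I handed in.

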